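# Hold the sight port shutter half open

## Robot

A 6-joint arm with a two-finger parallel gripper is mounted at the origin on the work surface. World frame = base frame: x ahead of the robot, y to its left, z up, the work surface at z = 0. Lengths are in m, angles in rad, forces in N, time in s.
With the tool pointing down it reaches from about 0.275 to 0.85 m from the base axis. Payload 19 kg.
Tool frame: the origin (TCP) lies between the finger pads; the fingertips stand 25 mm ahead of it and the grasp point (between the pads) lies 6 mm ahead of it (arm.tip_reach is the distance from the TCP to the fingertips, in m); z points along the fingers, y is the line along which they close (so a half turn about z gives the same grasp; the last joint's range is limited). The gripper opens to 85 mm and grips with 20 to 120 N. Pads are 22 mm wide; open, the fingers measure 114 mm over their backs; the gripper's body (76 mm by 85 mm) begins 54 mm behind the grasp point. The pads swing forward as they close: fully open they stand 13 mm farther back than shut.
Start: joints at [1.206, 0.15, 1.437, -0, 1.554, -0.134], TCP at [0.132, 0.56, 0.256] pointing down, gripper open.
Joint ranges: [-2.8, 2.8], [-0.68, 2.1], [0.12, 2.68], [-1.39, 4.53], [0.16, 2.79], [-2.81, 2.81]. Speed limits (rad/s): [1.89, 1.89, 2.22, 3.01, 3.01, 3.01].

## Interface

Orientations are given as a rotation vector (axis times angle).
In Python, from workcell import arm gives the robot as it stands. The module is installed in compiled form; this text tells all that it offers.
- The arm moves only by the tool apply_moves, never from a script. Its arguments are lists of equal length, an entry for each row: "linear": the shift along the tool's x, y, z in m, a list of three; "dr": the turn, a rotation vector about the tool's x, y, z in rad, a list of three; "grip": the finger opening in m, from 0 to 0.0854. A call has 1 to 5 rows; each row shifts and turns the commanded pose from where the row before left it, along the tool's axes as they then stand; what a row does not reach is not made up. A row lasts 1/8 s, in which the tool goes at most 62.5 mm and 10.7 degrees, less where a joint would pass 70% of its speed; a pose out of reach is approached as far as the arm can. A call with a gripper value outside its range is refused whole. The fingers move at their own pace and stop on an object; the grip force is fixed at half the most. Time passes only in rows, so rows that do not move let the fingers close. It gives the time, the measured TCP pose, the force, the opening and the grip force at its end, in the units of the state.
- arm.observe(): the state, without advancing time (a new reading comes with each control period).
- arm.camera(name): name is "side" or "top"; returns a dict with "img" (400x640x3 uint8, red, green, blue), "fx", "fy", "cx", "cy" (pixels), "R" (3x3) and "t" (3): a world point X has camera coordinates R X + t. Camera axes: x right, y down, z forward; pixel columns grow to the right and rows downward; lengths in m; the calibration is good to about 2 mm. A picture is of the moment at which its call begins. There is no depth.
- arm.close_job(): hands the job in; it is judged then, once.
The state is a dict: "t": time; "joint_pos": joint angles; "joint_velocities": joint speeds; "joint_efforts": joint torques, N m; "ee_pos": TCP position; "ee_rot": TCP orientation; "contact_force": force on the tool from outside, world axes, zero at the start; "ft_torque": the same for the moment, N m; "width": finger opening in m; "finger_force": force on a finger pad.
Only numpy, scipy, OpenCV 4.12 (cv2) and the standard library are available. Lean on these libraries where they do the work, as an engineer would, in place of code of your own. Each camera call takes 0.05 s, during which the arm holds its last target. There are 200 camera calls.

## Task

Swing the hood of the sight box up by its handle bar and right over until it rests open on its stop by itself, then slide the sprung shutter underneath to half of its travel and keep holding it there with the gripper. The program finishes while the shutter is still being held half open against its spring; leave the loose parts lying around where they are.

Things in the scene. Friction and masses are not known exactly. Their poses are not given: they have to be found in the camera images.
- sight_box: Fixed aluminium fixture plate 420 x 400 x 12 mm (x -170 to 250, y -200 to 200 mm) carrying the grey sight box, a 200 (x) x 160 (y) mm block whose flat deck is 62 mm above the cart; a hood covers the deck. Origin: on the cart top under the block's centre; z up, +x to its far end (away from the robot at zero yaw), +y to its hinge side.
- stop_post (a point): Top of one of two rubber-topped stop posts that the opened hood rests on, at sight_box x = -70 and +70, y = 127 mm, 53 mm high. Fixed.
- flange (a point): Top of the forged trap flange (90 mm across) clamped on the plate at sight_box x = 175, y = 0 mm under a yellow cam lever (76 mm high over the cart). Fixed, not part of the job.
- hood_top (a point): Centre of the top face of the hood: a grey sheet-metal cover (about 0.4 kg, varies) 204 (x) x 164 (y) x 60 mm high, 4 mm walls, open below, over the deck. Closed, this point is 122 mm above the cart and its axes are those of sight_box. It moves with the hood.
- hood (a joint): Hood angle in rad: 0 closed, 1.745 (100 degrees) resting on its stop. Opening lifts the handle side (-y) up and over towards +y. The hinge is nearly free: let go below about 1.2 rad the hood falls shut; fully open it stays on its stop by its own weight.
- hood_axis (a point): Point on the hinge axis halfway along the hood (sight_box x = 0, y = 82, z = 62 mm). Fixed; axes as sight_box. The axis runs along the box's x.
- hood_bar (a point): Middle of the hood's handle: round steel bar, 10 mm diameter, 110 mm long along the box's x (100 clear between its end arms), 40 mm off the hood's -y wall. Closed: sight_box x = 0, y = -122, z = 107 mm; 204 mm to -y of and 45 mm above hood_axis. Can be pinched from above, fingers closing along the box's y; the bar then turns between the pads.
- shutter_edge (a point): Middle of the +x edge of the top of the sprung shutter under the hood: a steel plate 75 (x) x 64 (y) x 5 mm on the deck between two rails (12 mm high), over a 60 x 50 mm port. Closed it is at sight_box x = 65, y = 0, z = 68 mm and the plate spans x = -10 to 65 mm. Moves with it. A spring barrel lies beyond the +y rail (y = 58 mm, 15 mm high).
- shutter (a joint): Shutter travel in m: 0 closed, 0.060 fully open, half 0.030. Opening slides it along -x of sight_box. The spring pulls it shut with 3 N at 0, 7.5 N at half, 12 N at full travel (150 N/m); let go, it snaps shut. Groove marks on the -y rail show where the plate's +x edge stands closed, half and fully open (sight_box x = 65, 35, 5 mm).
- shutter_tab (a point): Point in the shutter's upright tab 30 mm above the deck. The tab is 10 mm thick (x), 26 mm wide (y), from 6 to 42 mm above the deck, at sight_box y = 0, x = minus the travel; this point is 92 mm above the cart. It can be pinched from above along x or y, or pushed.
- stud_a: Bystander: zinc-plated stud bolt, 14 mm thick, 96 mm long with two 24 mm hexagon nuts, lying on the plate on the handle side of the box. Origin under its middle, x along it.
- stud_b: Bystander: the other, identical stud bolt, lying across the plate on the -x side of the box.
- bleed_cock: Bystander: small brass bleed cock, about 70 x 40 x 41 mm, on the plate near its +x end. Origin under its middle.
- capsule_element: Bystander: squat black round capsule, 44 mm across, 26 mm high, on the plate near its +x end. Origin under its middle.
- probe: Bystander: orange plastic temperature probe handle, 110 x 28 x 22 mm with a thin steel stem to +x (in all about 220 mm), lying on the cart top at the right. Origin under the handle's middle.
- wrench: Bystander: steel wrench lying on the cart top at the left.

How it is judged:
By the outcome, as a careful person would: the job done as asked, in the order asked, and still so for the second after the job is handed in, while the arm keeps its last pose, push and grip.
It also fails if it takes over 51 s, if anything falls off the work surface, if the arm or the gripper's body presses on something with over 40 N, if the wrist force passes 120 N, or if a joint passes its speed limit or range.

## Working session

There is one attempt and no reset: what is moved stays moved. The work goes in short steps, Python scripts to look and compute and a tool call to move; the robot and the scene stay as the last step left them, time stands still between calls to the robot, and variables do not carry over. Pictures are saved under pics/ and viewed, at most 10 in all, crops included, and the job is handed in when it is done.

Besides the shell and the picture viewer there is one more tool, called after "Call:" in YAML: its name, and indented under it one key for each argument. apply_moves: Moves the arm, as the interface text tells. Its arguments: {"type":"object","properties":{"linear":{"type":"array","items":{"type":"array","items":{"type":"number"}}},"dr":{"type":"array","items":{"type":"array","items":{"type":"number"}}},"grip":{"type":"array","items":{"type":"number"}}},"required":["linear","dr","grip"]}

```bash
mkdir -p pics; cat > h.py <<'E'
import numpy as np, cv2
from workcell import arm
def snap(n,f):
    c=arm.camera(n); cv2.imwrite(f,c["img"][:,:,::-1]); return c
def proj(c,X):
    p=np.atleast_2d(X)@np.array(c["R"]).T+np.array(c["t"]); return np.c_[c["fx"]*p[:,0]/p[:,2]+c["cx"],c["fy"]*p[:,1]/p[:,2]+c["cy"]]
def ray(c,u,v,z):
    R=np.array(c["R"]);o=-R.T@np.array(c["t"]);d=R.T@np.array([(u-c["cx"])/c["fx"],(v-c["cy"])/c["fy"],1]);return o+d*(z-o[2])/d[2]
E
python3 - <<'E'
from h import *
for n in("top","side"):
    c=snap(n,f"pics/{n}1.png"); print(n,c["fx"],c["fy"],c["cx"],c["cy"],np.round(c["R"],3).tolist(),np.round(c["t"],3))
s=arm.observe(); print(s["t"],s["ee_pos"],s["ee_rot"],s["width"],s["contact_force"])
E
```

```text
top 504.27277059410306 504.27277059410306 323.9159314575282 200.89835545536926 [[-0.007, -1.0, 0.003], [-0.993, 0.007, -0.115], [0.115, -0.004, -0.993]] [-0.037  0.602  1.444]
side 472.4830972792929 472.4830972792929 315.07235769758535 193.69520278128763 [[0.985, -0.173, 0.009], [-0.088, -0.541, -0.836], [0.15, 0.823, -0.548]] [-0.566  0.113  1.76 ]
0.1 [0.13146115 0.55957972 0.25575828] [-3.61705736e-01 -3.12041956e+00  1.59628752e-03] 0.08552753306028656 [-0.52361802 -0.65280284 -0.6090462 ]
```

View pics/top1.png

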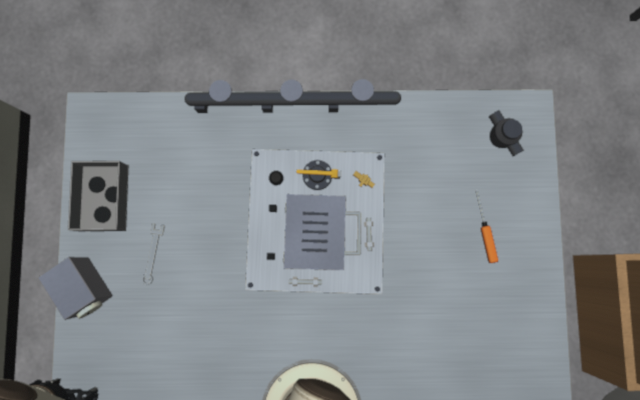

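View pics/side1.png

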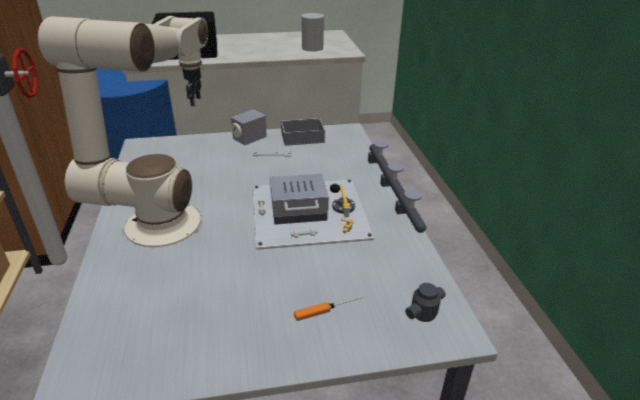

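The top view shows the plate spanning about (247–384, 150–293), hood at (286–346, 195–270) and bar at about x=360. The side view shows the box at (270–328, 178–220) with its handle at (302, 206). I'll zoom in on both to fit the pose.

```bash
python3 - <<'E'
from h import *
a=cv2.resize(cv2.imread("pics/top1.png")[140:300,240:395],None,fx=3.7,fy=3.7,interpolation=cv2.INTER_CUBIC)
cv2.imwrite("pics/z1.png",a)
E
```

```text
(no output)
```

View pics/z1.png

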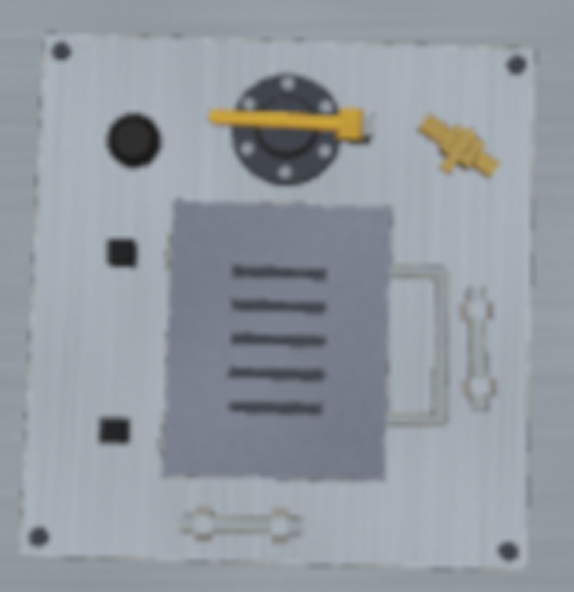

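```bash
python3 - <<'E'
from h import *
from scipy.optimize import least_squares
c=arm.camera("top")
D=[(47,34,250,200,12),(536,47,250,-200,12),(525,570,-170,-200,12),(20,553,-170,200,12),(122,252,70,127,53),(114,430,-70,127,53),(176,200,102,82,122),(392,206,102,-82,122),(385,480,-102,-82,122),(163,475,-102,82,122),(440,344,0,-122,107),(286,128,175,0,50)]
D=np.array(D,float); uv=(D[:,:2]+.5)/3.7-.5+[240,140]; P=D[:,2:]/1000
def W(p): 
    k,s=np.cos(p[2]),np.sin(p[2]); return P@np.array([[k,s,0],[-s,k,0],[0,0,1]])+[p[0],p[1],0]
f=lambda p:(proj(c,W(p))-uv).ravel()
r=least_squares(f,[.5,0,0],loss="soft_l1"); print(r.x); print(np.round(f(r.x).reshape(-1,2),1).tolist())
print(W(r.x)[10])
s=arm.observe();from scipy.spatial.transform import Rotation as Ro
print(s["t"],s["ee_pos"]);print(Ro.from_rotvec(s["ee_rot"]).as_matrix().round(3))
E
```

```text
[ 0.50805636 -0.01624569 -0.03798528]
[[-0.5, -0.4], [0.0, 0.2], [0.6, 0.1], [0.1, 0.5], [-0.4, -0.6], [-0.3, -0.0], [-0.7, -0.1], [0.2, 0.1], [0.2, 0.5], [-0.1, -0.0], [0.5, 0.4], [0.3, -1.4]]
[ 0.50342327 -0.13815769  0.107     ]
0.15 [0.13151151 0.55959223 0.25581498]
[[-0.973  0.229 -0.   ]
 [ 0.229  0.973 -0.001]
 [ 0.    -0.001 -1.   ]]
```

The box origin fits at (0.508, -0.016) with yaw -0.038, to about half a pixel. I'll turn the tool to match the box and head for a hover over the bar.

Call:
apply_moves:
  linear:
    - [0,0,0]
    - [0,0,0]
    - [-0.03,-0.0525,0]
    - [-0.03,-0.0525,0]
    - [-0.03,-0.0525,0]
  dr:
    - [0,0,-0.0965]
    - [0,0,-0.0965]
    - [0,0,0]
    - [0,0,0]
    - [0,0,0]
  grip: [0.032,0.032,0.032,0.032,0.032]

```text
t: 0.78
ee_pos: [0.2159, 0.3972, 0.256]
ee_rot: [0.058, 3.141, -0.001]
contact_force: [1.2, 0.9, 1.1]
width: 0.0325
finger_force: 0.0
```

Call:
apply_moves:
  linear:
    - [-0.03,-0.0525,0]
    - [-0.03,-0.0525,0]
    - [-0.03,-0.0525,0]
    - [-0.03,-0.0525,0]
    - [-0.03,-0.0525,0]
  dr:
    - [0,0,0]
    - [0,0,0]
    - [0,0,0]
    - [0,0,0]
    - [0,0,0]
  grip: [0.032,0.032,0.032,0.032,0.032]

```text
t: 1.4
ee_pos: [0.3559, 0.1291, 0.2565]
ee_rot: [0.059, 3.14, 0.0]
contact_force: [1.5, 1.4, -0.7]
width: 0.0318
finger_force: 0.0
```

Call:
apply_moves:
  linear:
    - [-0.03,-0.0525,0]
    - [-0.03,-0.0525,0]
    - [-0.03,-0.0525,0]
    - [-0.03,-0.0525,0]
    - [0,0,0]
  dr:
    - [0,0,0]
    - [0,0,0]
    - [0,0,0]
    - [0,0,0]
    - [0,0,0]
  grip: [0.032,0.032,0.032,0.032,0.032]

```text
t: 2.02
ee_pos: [0.4683, -0.0865, 0.2553]
ee_rot: [-0.066, -3.139, -0.0]
contact_force: [-0.4, 0.9, 0.5]
width: 0.0322
finger_force: 0.0
```

Call:
apply_moves:
  linear:
    - [-0.0365,-0.05,0]
    - [0,0,0.05]
    - [0,0,0.045]
    - [0,0,0]
  dr:
    - [0,0,0]
    - [0,0,0]
    - [0,0,0]
    - [0,0,0]
  grip: [0.032,0.032,0.032,0.032]

```text
t: 2.52
ee_pos: [0.5006, -0.1336, 0.1589]
ee_rot: [-0.059, -3.136, -0.003]
contact_force: [0.2, 0.5, 0.6]
width: 0.0319
finger_force: 0.0
```

```bash
cat >> h.py <<'E'
B=np.array([.50806,-.01625]);yaw=-.038
def w(x,y,z):
    k,s=np.cos(yaw),np.sin(yaw); return np.array([B[0]+k*x-s*y,B[1]+s*x+k*y,z])
def pair(tag,ctr,mk=()):
    out=[]
    for n in("side","top"):
        c=arm.camera(n); im=c["img"][:,:,::-1].copy(); u,v=proj(c,ctr)[0].round().astype(int)
        x0,y0=max(u-50,0),max(v-50,0); a=cv2.resize(im[y0:y0+100,x0:x0+100],(390,390),interpolation=cv2.INTER_CUBIC)
        for m in mk:
            p=(proj(c,m)[0]-[x0,y0]+.5)*3.9-.5; cv2.drawMarker(a,tuple(int(i) for i in p.round()),(0,0,255),cv2.MARKER_CROSS,9,1)
        out.append(a)
    cv2.imwrite(f"pics/{tag}.png",np.hstack(out)); s=arm.observe(); print(s["t"],s["ee_pos"].round(4),s["joint_pos"],s["width"])
E
python3 - <<'E'
from h import *
pair("bar",w(0,-.09,.11),[w(0,-.122,.107),w(.05,-.122,.107),w(-.05,-.122,.107)])
E
```

```text
2.625 [ 0.5024 -0.1344  0.1629] [-4.09648796e-01  8.67774153e-02  1.70015677e+00 -4.99791677e-05
  1.35361725e+00 -1.94320068e+00] 0.032027104088735596
```

View pics/bar.png

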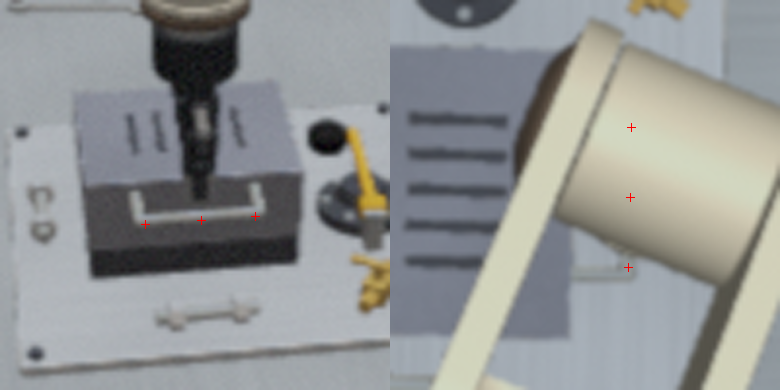

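The side crop shows the bar running from (140,218) to (258,212), about 5 zoomed px above the markers. That puts the bar 2–4 mm further toward +y than fitted, and the gripper is already there. I'll go down and grip.

Call:
apply_moves:
  linear:
    - [0,0,0.025]
    - [0,0,0.024]
    - [0,0,0]
    - [0,0,0]
  dr:
    - [0,0,0]
    - [0,0,0]
    - [0,0,0]
    - [0,0,0]
  grip: [0.032,0.032,0.032,0.032]

```text
t: 3.12
ee_pos: [0.5029, -0.135, 0.1145]
ee_rot: [0.059, 3.139, -0.002]
contact_force: [-0.4, 0.2, 1.0]
width: 0.0319
finger_force: 0.0
```

Call:
apply_moves:
  linear:
    - [0,0,0]
    - [0,0,0]
    - [0,0,0]
    - [0,0,0]
  dr:
    - [0,0,0]
    - [0,0,0]
    - [0,0,0]
    - [0,0,0]
  grip: [0.02,0.01,0,0]

```text
t: 3.62
ee_pos: [0.5025, -0.1359, 0.1135]
ee_rot: [0.06, 3.139, -0.004]
contact_force: [-2.0, -8.7, 6.4]
width: 0.0079
finger_force: 58.5
```

Call:
apply_moves:
  linear:
    - [0,0.0047,-0.0176]
    - [0,0.0062,-0.0171]
    - [0,0.0077,-0.0165]
    - [0,0.0091,-0.0158]
    - [0,0,0]
  dr:
    - [0,0,0]
    - [0,0,0]
    - [0,0,0]
    - [0,0,0]
    - [0,0,0]
  grip: [0,0,0,0,0]

```text
t: 4.25
ee_pos: [0.5035, -0.1083, 0.1817]
ee_rot: [0.059, 3.138, -0.006]
contact_force: [-2.6, -16.4, 8.3]
width: 0.008
finger_force: 59.7
```

Call:
apply_moves:
  linear:
    - [0,0.0091,-0.0157]
    - [0,0.0117,-0.014]
    - [0,0.0129,-0.0129]
    - [0,0.0139,-0.0117]
    - [0,0.0149,-0.0105]
  dr:
    - [0,0,0]
    - [0,0,0]
    - [0,0,0]
    - [0,0,0]
    - [0,0,0]
  grip: [0,0,0,0,0]

```text
t: 4.88
ee_pos: [0.5059, -0.046, 0.2468]
ee_rot: [0.061, 3.138, -0.007]
contact_force: [-3.7, -11.3, 14.8]
width: 0.0077
finger_force: 58.7
```

Call:
apply_moves:
  linear:
    - [0,0.015,-0.0104]
    - [0,0.0163,-0.0083]
    - [0,0.0171,-0.0063]
    - [0,0.0176,-0.0047]
    - [0,0.0179,-0.0032]
  dr:
    - [0,0,0]
    - [0,0,0]
    - [0,0,0]
    - [0,0,0]
    - [0,0,0]
  grip: [0,0,0,0,0]

```text
t: 5.5
ee_pos: [0.5089, 0.0394, 0.2786]
ee_rot: [0.06, 3.139, -0.002]
contact_force: [3.9, -1.7, 7.7]
width: 0.0077
finger_force: 63.3
```

Call:
apply_moves:
  linear:
    - [0,0.0182,-0.002]
    - [0,0.0182,0]
    - [0,0.0182,0.0016]
    - [0,0.018,0.0031]
    - [0,0.0176,0.0047]
  dr:
    - [0,0,0]
    - [0,0,0]
    - [0,0,0]
    - [0,0,0]
    - [0,0,0]
  grip: [0,0,0,0,0]

```text
t: 6.12
ee_pos: [0.5123, 0.1304, 0.2691]
ee_rot: [0.059, 3.141, -0.0]
contact_force: [7.2, -3.2, -4.4]
width: 0.0076
finger_force: 64.7
```

Call:
apply_moves:
  linear:
    - [0,0.006,0.002]
    - [0,0.006,0.0022]
    - [0,0,0]
  dr:
    - [0,0,0]
    - [0,0,0]
    - [0,0,0]
  grip: [0,0,0]

```text
t: 6.5
ee_pos: [0.5127, 0.1422, 0.2649]
ee_rot: [0.059, 3.141, -0.0]
contact_force: [4.7, -0.2, 1.0]
width: 0.008
finger_force: 65.4
```

```bash
python3 - <<'E'
from h import *
pair("open",w(0,.1,.2),[w(0,.1616,.255)])
a=np.deg2rad(67.56);print(w(0,.082+.2089*np.cos(a),.062+.2089*np.sin(a)))
E
```

```text
6.6 [0.5127 0.142  0.265 ] [ 1.25378329e-01  5.77326581e-02  1.52191157e+00 -1.51051448e-04
  1.56185185e+00 -1.40793729e+00] 0.007591881955427883
[0.51420466 0.14537366 0.25508204]
```

View pics/open.png

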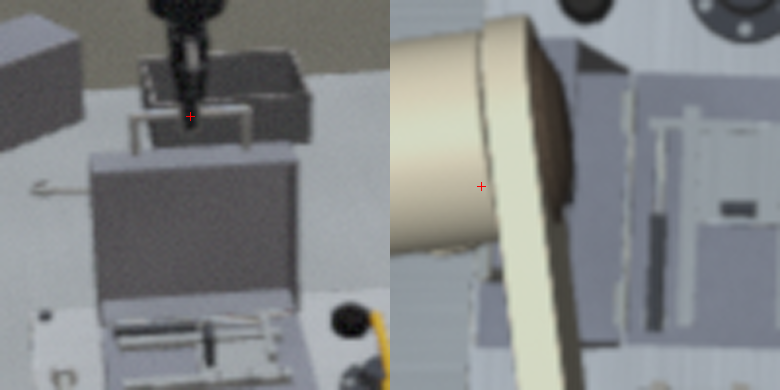

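The side crop shows the hood nearly fully open, with the bar at (190,116) in the fingers. The top crop shows the deck exposed. I'll release, let it settle, then lift away.

Call:
apply_moves:
  linear:
    - [0,0,0]
    - [0,0,0]
    - [0,0,0]
    - [0,0,-0.03]
    - [0,0,-0.05]
  dr:
    - [0,0,0]
    - [0,0,0]
    - [0,0,0]
    - [0,0,0]
    - [0,0,0]
  grip: [0.02,0.036,0.036,0.036,0.036]

```text
t: 7.22
ee_pos: [0.512, 0.1413, 0.345]
ee_rot: [-0.06, -3.138, 0.001]
contact_force: [1.0, 1.0, 0.0]
width: 0.036
finger_force: 0.0
```

Call:
apply_moves:
  linear:
    - [0,-0.0525,0]
    - [0,-0.0525,0]
    - [0,-0.0525,0]
    - [0,0,0]
    - [0,0,0]
  dr:
    - [0,0,0]
    - [0,0,0]
    - [0,0,0]
    - [0,0,0.1745]
    - [0,0,0.1745]
  grip: [0.036,0.036,0.036,0.036,0.036]

```text
t: 7.85
ee_pos: [0.5065, -0.0168, 0.3453]
ee_rot: [-0.615, -3.081, 0.0]
contact_force: [-0.1, 0.2, 0.2]
width: 0.036
finger_force: 0.0
```

Call:
apply_moves:
  linear:
    - [0,0,0]
    - [0,0,0]
    - [0,0,0]
    - [0,0,0]
    - [0,0,0]
  dr:
    - [0,0,0.1745]
    - [0,0,0.1745]
    - [0,0,0.1745]
    - [0,0,0.1745]
    - [0,0,0.1745]
  grip: [0.036,0.036,0.036,0.036,0.036]

```text
t: 8.48
ee_pos: [0.5065, -0.016, 0.3453]
ee_rot: [-1.857, -2.533, 0.0]
contact_force: [-0.7, 0.3, 0.3]
width: 0.0362
finger_force: 0.0
```

Call:
apply_moves:
  linear:
    - [0,0,0]
    - [0,0,0]
    - [0,0,0]
  dr:
    - [0,0,0.1745]
    - [0,0,0.1745]
    - [0,0,0]
  grip: [0.036,0.036,0.036]

```text
t: 8.85
ee_pos: [0.5065, -0.016, 0.3453]
ee_rot: [-2.262, -2.18, 0.0]
contact_force: [0.5, 0.5, 0.5]
width: 0.0359
finger_force: 0.0
```

```bash
python3 - <<'E'
from h import *
pair("tab",w(0,.03,.12),[w(0,0,.104),w(.065,0,.068),w(0,.1616,.255)])
from scipy.spatial.transform import Rotation as Ro
M=Ro.from_rotvec(arm.observe()["ee_rot"]).as_matrix();print(M.round(3))
d=w(0,0,.101)-arm.observe()["ee_pos"];print("tool delta",(M.T@d).round(4))
E
```

```text
8.95 [ 0.5065 -0.016   0.3454] [-1.83714450e-01 -7.33407053e-03  1.42866480e+00 -7.63082977e-05
  1.72046648e+00 -1.50552484e-01] 0.03582895694421141
[[ 0.033  0.999 -0.   ]
 [ 0.999 -0.033 -0.   ]
 [-0.    -0.    -1.   ]]
tool delta [-2.000e-04  1.600e-03  2.444e-01]
```

View pics/tab.png

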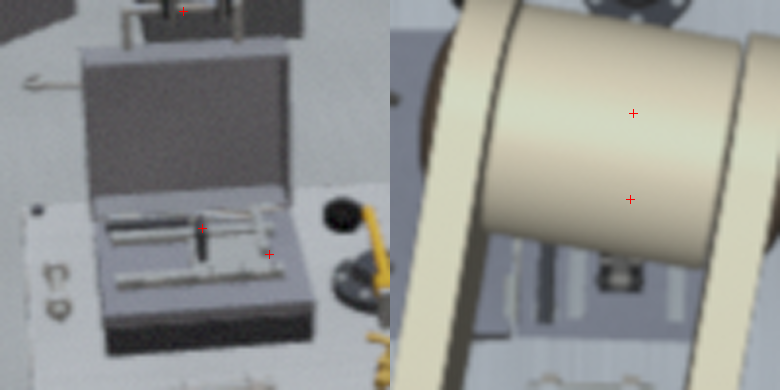

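The side crop shows the hood still open, with its bar at (182,10). The black tab top is at about (202,227), matching the marker within about 2 mm. I'll descend in stages.

Call:
apply_moves:
  linear:
    - [0,0.0015,0.05]
    - [0,0,0.05]
    - [0,0,0.05]
    - [0,0,0.035]
    - [0,0,0]
  dr:
    - [0,0,0]
    - [0,0,0]
    - [0,0,0]
    - [0,0,0]
    - [0,0,0]
  grip: [0.036,0.036,0.036,0.036,0.036]

```text
t: 9.57
ee_pos: [0.507, -0.0159, 0.1585]
ee_rot: [-2.257, -2.18, 0.004]
contact_force: [0.2, 0.4, 0.7]
width: 0.0355
finger_force: 0.0
```

```bash
python3 - <<'E'
from h import *
pair("tab2",w(0,.05,.16),[w(0,0,.104),w(0,.1616,.255)])
E
```

```text
9.675 [ 0.5085 -0.0162  0.1617] [-1.83341545e-01  6.43894267e-02  1.72675618e+00 -1.16351347e-04
  1.34947183e+00 -1.47478682e-01] 0.03602965588838891
```

View pics/tab2.png

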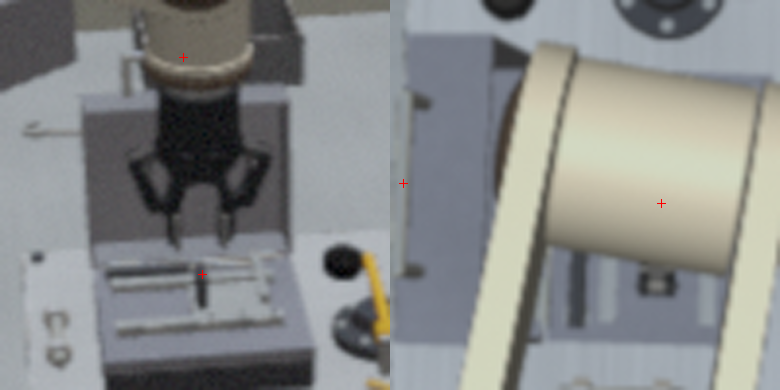

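The side crop shows the fingers at (175,245) and (225,245), straddling the tab at x=202. The top crop shows the wrist about 24 px clear of the bar. I'll go down and pinch.

Call:
apply_moves:
  linear:
    - [0,0,0.03]
    - [0,0,0.028]
    - [0,0,0]
    - [0,0,0]
  dr:
    - [0,0,0]
    - [0,0,0]
    - [0,0,0]
    - [0,0,0]
  grip: [0.036,0.036,0.036,0.036]

```text
t: 10.18
ee_pos: [0.509, -0.0163, 0.1045]
ee_rot: [2.261, 2.178, 0.002]
contact_force: [-0.7, 0.5, -0.4]
width: 0.0362
finger_force: 0.0
```

Call:
apply_moves:
  linear:
    - [0,0,0]
    - [0,0,0]
    - [0,0,0]
    - [0,0,0]
    - [0,0,0]
  dr:
    - [0,0,0]
    - [0,0,0]
    - [0,0,0]
    - [0,0,0]
    - [0,0,0]
  grip: [0.02,0.008,0,0,0]

```text
t: 10.8
ee_pos: [0.5078, -0.0162, 0.1037]
ee_rot: [2.262, 2.179, -0.001]
contact_force: [-11.2, 0.1, 15.9]
width: 0.009
finger_force: 60.8
```

Call:
apply_moves:
  linear:
    - [0,-0.008,0]
    - [0,-0.008,0]
    - [0,-0.008,0]
    - [0,-0.0075,0]
    - [0,0,0]
  dr:
    - [0,0,0]
    - [0,0,0]
    - [0,0,0]
    - [0,0,0]
    - [0,0,0]
  grip: [0,0,0,0,0]

```text
t: 11.42
ee_pos: [0.4776, -0.0151, 0.1038]
ee_rot: [2.261, 2.177, 0.004]
contact_force: [7.2, 0.2, 2.3]
width: 0.0088
finger_force: 59.1
```

Call:
apply_moves:
  linear:
    - [0,0,0]
    - [0,0,0]
    - [0,0,0]
    - [0,0,0]
  dr:
    - [0,0,0]
    - [0,0,0]
    - [0,0,0]
    - [0,0,0]
  grip: [0,0,0,0]

```text
t: 11.92
ee_pos: [0.478, -0.0151, 0.1038]
ee_rot: [2.26, 2.177, 0.004]
contact_force: [6.0, -0.5, 3.5]
width: 0.0088
finger_force: 59.3
```

```bash
python3 - <<'E'
from h import *
pair("half",w(0,.05,.12),[w(.035,0,.068),w(.035,-.032,.074),w(0,.1616,.255)])
s=arm.observe();print(s["contact_force"],s["finger_force"])
E
```

```text
12.025 [ 0.4779 -0.0151  0.1038] [-1.92954176e-01  5.28888407e-02  1.86515786e+00  2.08304386e-04
  1.21972957e+00 -1.55654849e-01] 0.00903870372334841
[ 7.12988248 -0.51367489  3.94407714] 59.31782305240631
```

View pics/half.png

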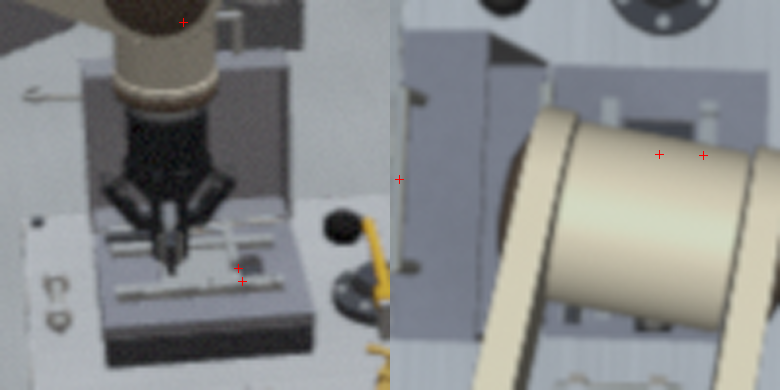

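The side crop shows the plate edge at about (236,266), on the half-open marker, with the port dark to its right and the hood resting open. The TCP moved 29.9 mm and the spring force reads 7.1 N, so this is half travel. I'm handing in.

```bash
python3 -c "
from workcell import arm
print(arm.close_job())"
```

```text
the job is handed in; nothing more can be done
None
```

I handed the job in at about 12 s, with the hood resting open on its stop and the gripper holding the shutter half open (29.9 mm of tool travel, about 7 N of spring force); I touched none of the loose parts.

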